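# Press a bush home with the bench locking pliers

### The arm

A 6-joint arm with a two-finger parallel gripper is mounted at the origin on the work surface. World frame = base frame: x ahead of the robot, y to its left, z up, the work surface at z = 0. Lengths are in mm, angles in rad, forces in N, time in s.
With the tool pointing down it reaches from about 350 to 875 mm from the base axis. Payload 4.2 kg.
Tool frame: the origin (TCP) lies between the finger pads; the fingertips stand 25 mm ahead of it and the grasp point (between the pads) lies 6 mm ahead of it; z points along the fingers, y is the line along which they close (so a half turn about z gives the same grasp; the last joint's range is limited). The gripper opens to 85 mm and grips with 20 to 120 N. Pads are 22 mm wide; open, the fingers measure 114 mm over their backs; the gripper's body (76 mm by 85 mm) begins 54 mm behind the grasp point. The pads swing forward as they close: fully open they stand 13 mm farther back than shut.
Start: joints at [1.574, 0.385, 0.008, 0, -1.194, -0.259], TCP at [158.105, 604.65, 256.312] pointing down, gripper open.
Joint ranges: [-3.14, 3.14], [-1.21, 2.06], [-1.07, 1.41], [-3.16, 2.05], [-2.99, -0.16], [-3.1, 3.1]. Speed limits (rad/s): [2.79, 2.79, 3.14, 3.14, 3.14, 3.14].

### API

Orientations are given as a unit quaternion [x, y, z, w].
In Python, from bench import arm gives the robot as it stands.
- The arm moves only by the shell command python3 -m pendant 'ROWS'. ROWS is JSON, a list of rows, each a list of 7 numbers: the shift along the tool's x, y, z in m, then the turn, a rotation vector about the tool's x, y, z in degrees, then the finger opening in m, from 0 to 0.0854. In form: [[x, y, z, wx, wy, wz, fingers], ...]. A call has 1 to 12 rows; each row shifts and turns the commanded pose from where the row before left it, along the tool's axes as they then stand; what a row does not reach is not made up. A row lasts 1/10 s, in which the tool goes at most 50 mm and 8.59 degrees, less where a joint would pass 70% of its speed; a pose out of reach is approached as far as the arm can. A call is refused whole if a number of a shift passes 0.05 or a number of a turn 8.59, either way. A call with a gripper value outside its range is refused whole. The fingers move at their own pace and stop on an object; the grip force is fixed at half the most. Time passes only in rows, so rows that do not move let the fingers close. It gives the time, the measured TCP pose, the force, the opening and the grip force at its end, in the units of the state.
- arm.read_state(): the state, without advancing time (a new reading comes with each control period).
- arm.get_image(name): name is "scene" or "top" or "wrist"; returns a dict with "image" (400x640x3 uint8, red, green, blue), "fx", "fy", "cx", "cy" (pixels), "xyz" and "rotation" of the camera in the world. Camera axes: x right, y down, z forward; pixel columns grow to the right and rows downward; lengths in mm; the calibration is good to about 2 mm. The wrist camera is an equidistant fisheye: a pixel r from the principal point sees the ray r / f radians off the axis. A picture is of the moment at which its call begins. There is no depth.
- arm.job_done(): hands the job in; it is judged then, once.
The state is a dict: "clock": time; "joints": joint angles; "joint_vel": joint speeds; "joint_efforts": joint torques, N m; "position": TCP position; "ee_rot": TCP orientation; "contact_force": force on the tool from outside, world axes, zero at the start; "wrist_torque": the same for the moment, N m; "gripper_width": finger opening in mm; "grasp_force": force on a finger pad.
Only numpy, scipy, OpenCV 4.12 (cv2) and the standard library are available. Lean on these libraries where they do the work, as an engineer would, in place of code of your own. Each camera call takes 0.05 s, during which the arm holds its last target. There are 200 camera calls.

### The job

Slide the aluminium strap, bush end first, along the bed of the bench-mounted locking pliers until it rests against the stop, and let go of it. Press the upper handle down until the pliers lock over centre by themselves, so that the jaw and not your fingers presses the bush fully home, then flick the release lever at the tail so that the jaw springs open, leaving the strap in place against the stop. Work by feel: do not ram the stop, do not lean on the handle once it has locked, and leave the other things on the bench alone.

Things in the scene. Friction and masses are not known exactly. Their poses are not given: they have to be found in the camera images.
- clamp: Steel locking pliers on a foot plate (310x60x10 mm, x = -210 to 100) bolted to the bench, working in a vertical plane. Origin on the bench top under them; +x runs from the handles to the jaws, z up. All numbers below in mm in this frame. Two side plates (x = -90 to 5, 30 wide) reach z = 97. The upper jaw hangs over x = 45; handle and release lever move in the plane y = 0.
- stop: Steel end stop of the channel, 10x40x12 mm, origin at the centre of its underside (x = 15, z = 30 of the pliers), so its face to the strap is at x = 20. Rigid; keep the push on it below 25 N (6 to 10 N is ample).
- anvil (a point): Point on the bed (x = 45, z = 30 of the pliers) under the pressing face, where the bush must stand; it does when the strap touches the stop.
- mouth (a point): Mid-mouth of the bed (lower jaw), at x = 100, z = 30 of the pliers. The flat bed is 50 wide from x = 20 to 100; on it a channel 40 wide between cheeks 8 high from x = 20 to 75 flares to about 48 at the mouth. Beyond the mouth is free space: a strap in the channel overhangs it by 50 and can be held there by its two long edges.
- strap: Loose aluminium strap 130 (x) by 36 (y) by 10 (z) mm, 0.1 to 0.2 kg, lying flat, bush end roughly towards the jaws. Origin: centre of its underside. The brass bush is at x = -40, so the end x = -65 goes first, against the stop; a plain 12 mm hole is at x = 42. In place its x axis is the pliers' x and its origin is at x = 85, z = 30 of the pliers.
- bush: Flanged brass bush part-way into the strap; flange 22 mm across, 4 thick; origin at the centre of the flange's underside. It slides down stiffly (40 N) and stays where it is pushed. Do not press it with the fingers (10 N at most): the jaw does that.
- bush_top (a point): Centre of the top of the bush's flange: about 19 to 21 mm above the strap's underside at first, 14 mm when fully home.
- handle: Upper handle: flat steel bar 24 wide, 12 thick, reaching 140 mm from its pivot (its origin; x = -75, z = 90 of the pliers) to -x, standing 0.5 to 1.05 rad above level when open. Push its end down along its arc: slack at first, then up to about 12 N while the bush goes in, slack past dead centre, then at once a hard stop, where it stays locked. Let go earlier, it springs up. Never over 25 N.
- handle_end (a point): Middle of the handle's upper face, 135 mm from the pivot along the handle, 6 mm above its centre line. Free play (0 to 0.22 rad) and an adjusting screw differ each time and cannot be seen: it locks after 0.65 to 0.92 rad of travel, lying within 0.17 rad of level. Dead centre is only 6 mm of end travel before the stop, so feel for both.
- jaw_face (a point): Centre of the pressing face of the upper jaw (sprung by a few mm). About 60 mm above the bench when the pliers are open, about 43 mm when they are locked on the strap with the bush home.
- release_paddle (a point): Centre of the top of the release lever's paddle (40x34x6 mm) at the tail, behind the handle's end; at rest x = -265, z = 61 of the pliers. Pressed down it turns about a pivot 95 mm nearer the jaws: about 4 mm free, then 5 to 10 N to unlock; whole travel about 20 mm; it springs back. The handle flies up as it unlocks: keep the gripper over the paddle, behind the handle.
- jar: Bystander: closed glass jar, 64 mm wide, 85 mm tall. Origin at the centre of its underside.
- hammer: Bystander: hammer lying flat, handle to its -x. Origin at the centre of its underside.
- driver: Bystander: screwdriver with a black handle, lying along its x. Origin at the centre of its underside.
- offcut: Bystander: softwood block 90x45x40 mm. Origin at the centre of its underside.
- plain_bar: Bystander: flat steel bar 160x25x6 mm without any bush. Origin at the centre of its underside.
- tape_roll: Bystander: roll of grey tape lying flat, 90 mm across, 25 mm high. Origin at the centre of its underside.
- tin: Bystander: closed grey tin, 74 mm wide, 100 mm tall. Origin at the centre of its underside.
Mind the look-alikes: they are no part of the job. Of the things that look like the strap, the smaller one is meant.

How it is judged (in metres and radians):
On the way, in this order (a step that is already met when the one before it is completed fails the run):
1. the strap lies flat in the channel against the stop, let go, with the jaw still open (horizontal distance between bush_top and anvil below 0.005 m and x of strap in the frame of clamp below 0.0885 m and z of strap in the frame of clamp below 0.033 m and angle between strap's own z axis and vertical below 0.06 rad and z of jaw_face in the frame of clamp above 0.056 m and contact force between the fingers and strap below 0.5 N), for 0.2 s.
2. the jaw holds the bush fully home with the handle locked down and nothing touching the pliers (horizontal distance between bush_top and anvil below 0.005 m and x of strap in the frame of clamp below 0.0885 m and z of strap in the frame of clamp below 0.033 m and angle between strap's own z axis and vertical below 0.06 rad and z of bush_top in the frame of strap below 0.0155 m and z of jaw_face in the frame of clamp below 0.047 m and contact force between each of the arm, the fingers and clamp below 0.5 N), for 0.4 s.
3. the release lever is pressed and the jaw is open, the handle not being lifted (z of release_paddle in the frame of clamp below 0.054 m and z of jaw_face in the frame of clamp above 0.056 m and contact force between the fingers and handle below 0.5 N), for 0.04 s.
At the end, for the whole second after the job is handed in: The strap rests flat in the channel within 3.5 mm of the stop, its bush within 5 mm of the anvil point and pressed in to within 1.5 mm of fully home; the jaw is open (face more than 56 mm above the bench), the release lever is back up, and everything is at rest (horizontal distance between bush_top and anvil below 0.005 m and x of strap in the frame of clamp below 0.0885 m and z of strap in the frame of clamp below 0.033 m and angle between strap's own z axis and vertical below 0.06 rad and z of bush_top in the frame of strap below 0.0155 m and z of jaw_face in the frame of clamp above 0.056 m and z of release_paddle in the frame of clamp above 0.057 m and linear speed of strap below 0.01 m/s); the robot touches nothing.
It fails at once if more than 25 N on the stop (contact force between strap and stop above 25 N).
It fails at once if the handle is leaned on with more than 25 N (contact force between the fingers and handle above 25 N).
It fails at once if the fingers press the bush with more than 10 N (contact force between the fingers and bush above 10 N).
It fails at once if a bystander is moved by more than 30 mm (distance of any of jar, hammer, driver, offcut, plain_bar, tape_roll, tin from where it was at the start of the episode above 0.03 m).
It also fails if it takes over 72 s, if anything falls off the work surface, if the arm or the gripper's body presses on something with over 40 N, if the wrist force passes 120 N, or if a joint passes its speed limit or range.

## Working session

There is one attempt and no reset: what is moved stays moved. The work goes in short steps, Python scripts to look and compute and a shell command to move; the robot and the scene stay as the last step left them, time stands still between calls to the robot, and variables do not carry over. Pictures are saved under pics/ and viewed, at most 10 in all, crops included, and the job is handed in when it is done.

```bash
mkdir -p pics; ls; python3 - <<'E'
from bench import arm
import cv2,pickle
print(arm.read_state())
for n in("scene","top"):
    d=arm.get_image(n); pickle.dump(d,open(f"pics/{n}.pkl","wb"))
    cv2.imwrite(f"pics/{n}.png",cv2.cvtColor(d["image"],cv2.COLOR_RGB2BGR)); print(n,d["fx"],d["fy"],d["cx"],d["cy"],d["xyz"],d["rotation"])
E
```

```text
pics
{'clock': 0.0, 'joints': array([ 1.57355986e+00,  3.85581818e-01,  6.60307719e-03, -5.05132237e-04,
       -1.19400440e+00, -2.58588535e-01]), 'joint_vel': array([ 6.67187209e-04,  1.93911929e-03,  2.93498989e-04,  9.54482905e-04,
       -9.20069231e-05, -1.14330546e-03]), 'joint_efforts': array([ 3.04202758e-04, -3.92290306e+01,  1.88391727e+01,  4.18626890e+00,
       -4.68288417e-03,  3.70310396e-07]), 'position': array([158.00293196, 604.14100771, 255.19646664]), 'ee_rot': array([ 9.91817833e-01, -1.27656319e-01, -9.02696899e-05,  1.11467224e-03]), 'contact_force': array([-0.34535439, -0.56497229, -0.35066163]), 'wrist_torque': array([ 0.03166442, -0.00573307,  0.04088108]), 'grasp_force': 0.0, 'gripper_width': 85.53431899437555}
scene 488.02236026036894 488.02236026036894 317.6215663927567 203.1575257589262 [1429.29832761 -366.76704007  980.17914396] [ 0.74315182  0.53044828 -0.23508519 -0.33329408]
top 513.3937810508057 513.3937810508057 325.6366050808905 195.25098407920606 [ 255.0976397   -57.35579852 1586.78518885] [ 0.71000023 -0.69777646  0.06440815 -0.06970848]
```

View pics/top.png

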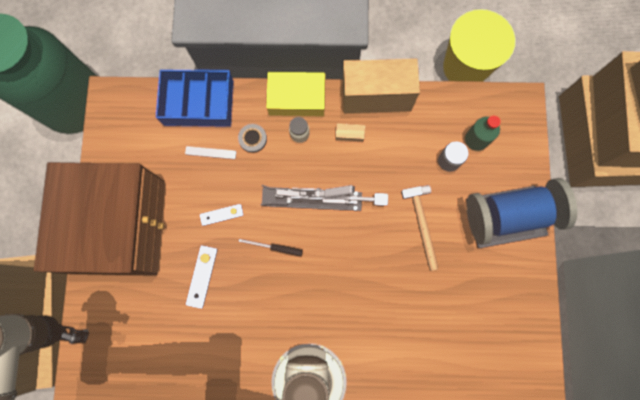

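View pics/scene.png

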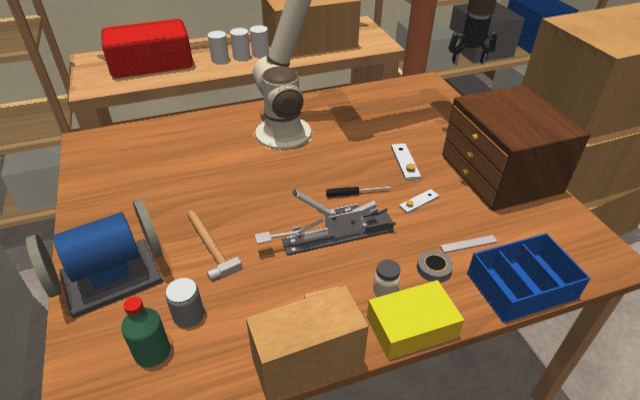

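```bash
cat > h.py <<'E'
import numpy as np,cv2,pickle
from scipy.spatial.transform import Rotation as R
from bench import arm
def cam(n):
    d=arm.get_image(n); pickle.dump(d,open(f"pics/{n}.pkl","wb")); return d
def load(n): return pickle.load(open(f"pics/{n}.pkl","rb"))
def rot(d):
    r=np.array(d["rotation"]); return R.from_quat(r) if r.size==4 else R.from_matrix(r)
def ray(d,u,v,fish=False):
    a=np.array([(u-d["cx"])/d["fx"],(v-d["cy"])/d["fy"]])
    if fish:
        t=np.hypot(*a); c=np.r_[a*np.sinc(t/np.pi),np.cos(t)]
    else: c=np.r_[a,1]
    return rot(d).apply(c)
def at(d,u,v,z,fish=False):
    r=ray(d,u,v,fish); p=np.array(d["xyz"]); return p+r*(z-p[2])/r[2]
def proj(d,P,fish=False):
    c=rot(d).inv().apply(np.atleast_2d(P)-np.array(d["xyz"]))
    if fish:
        t=np.arctan2(np.hypot(c[:,0],c[:,1]),c[:,2]); s=t/np.hypot(c[:,0],c[:,1]); q=c[:,:2]*s[:,None]
    else: q=c[:,:2]/c[:,2:]
    return q*[d["fx"],d["fy"]]+[d["cx"],d["cy"]]
def crop(d,x0,y0,w,h,s,f):
    im=cv2.cvtColor(d["image"],cv2.COLOR_RGB2BGR)[y0:y0+h,x0:x0+w]
    cv2.imwrite(f,cv2.resize(im,None,fx=s,fy=s,interpolation=cv2.INTER_CUBIC))
E
python3 - <<'E'
from h import *
d=load("top"); crop(d,185,175,210,140,3.8,"pics/c1.png")
for p in [(221,215,10),(236,211,20),(201,277,10),(205,258,20),(380,200,61),(264,196,10),(360,205,10)]: print(p,at(d,*p).round())
E
```

```text
(221, 215, 10) [490. 281.  10.]
(236, 211, 20) [502. 233.  20.]
(201, 277, 10) [299. 331.  10.]
(205, 258, 20) [356. 320.  20.]
(380, 200, 61) [ 537. -208.   61.]
(264, 196, 10) [553. 150.  10.]
(360, 205, 10) [ 529. -150.   10.]
```

View pics/c1.png

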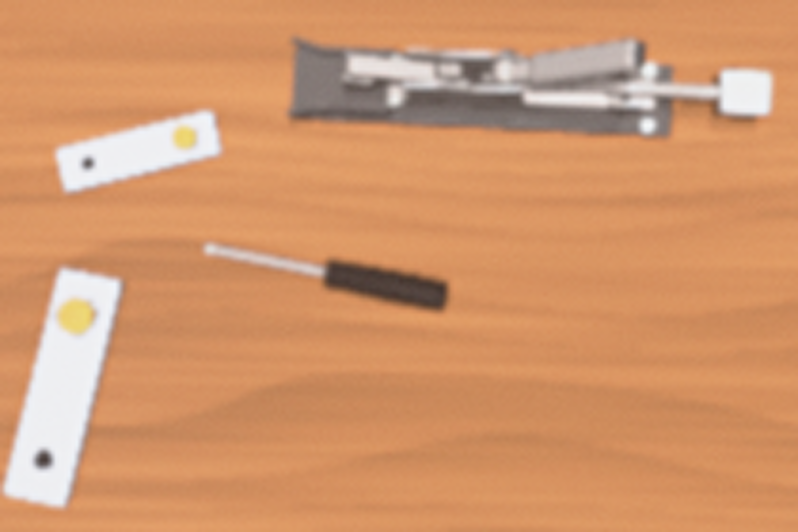

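```bash
cat >> h.py <<'E'
def T(p,P):  # p=x,y,yaw(mm,rad)
    return R.from_euler('z',p[2]).apply(np.atleast_2d(P))+[p[0],p[1],0]
def fit(d,P,uv,p0,fish=False):
    from scipy.optimize import least_squares
    s=least_squares(lambda p:(proj(d,T(p,P),fish)-uv).ravel(),p0,x_scale=[10,10,.1]); return s.x,s.fun.reshape(-1,2).round(1).tolist()
E
python3 - <<'E'
from h import *
d=load("top"); f=lambda *a:np.array(a)/3.8+[185,175]
S=np.array([[65,-18,10],[-65,-18,10],[-65,18,10],[65,18,10],[-40,0,20],[42,0,10]])
print(fit(d,S,f((57,150),(65,191),(221,155),(213,110),(185,137),(88,163))[[0,3,2,1,4,5]],[490,281,1.8]))
print(fit(d,S,f((57,150),(65,191),(221,155),(213,110),(185,137),(88,163))[[1,2,3,0,4,5]],[490,281,1.8]))
C=np.array([[-265,0,61],[-210,30,10],[-210,-30,10],[100,30,10]])
print(fit(d,C,f((745,92),(667,136),(670,66),(290,117)),[540,0,1.57]))
d=load("scene");crop(d,230,170,190,120,4,"pics/c2.png")
E
```

```text
(array([490.90791277, 279.56306188,   1.82962642]), [[-0.0, -0.3], [-0.2, 0.4], [0.1, -0.4], [0.1, 0.1], [-0.1, 0.2], [0.2, 0.1]])
(array([491.01157394, 279.57767114,   1.83724365]), [[-2.2, -11.0], [-2.4, -11.7], [2.2, 11.2], [2.3, 11.0], [-0.1, 0.0], [0.2, 0.2]])
(array([547.72748135,  55.89213522,   1.53570451]), [[-0.6, 0.2], [0.3, 0.1], [0.3, -0.3], [0.1, 0.0]])
```

View pics/c2.png

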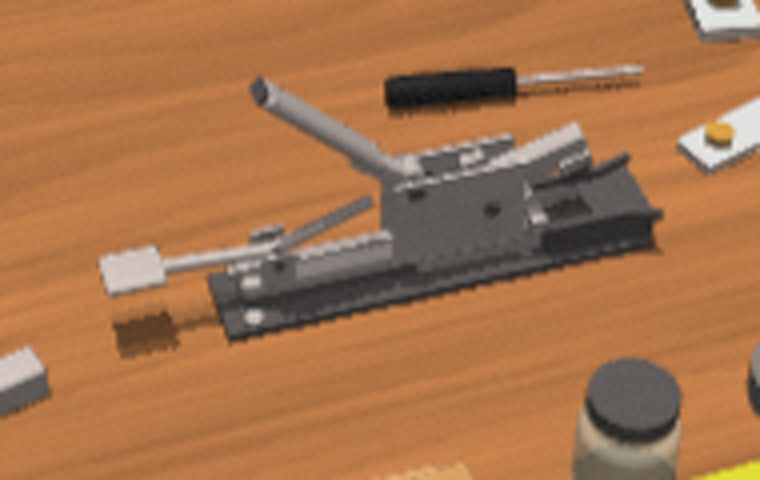

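```bash
cat >> h.py <<'E'
CL=np.array([547.7,55.9,1.5357]); ST=np.array([490.9,279.6,1.8296])
def go(xyz,yaw):
    """tool turn (deg) then the shift in the turned tool frame, tool y to angle yaw (mod pi), z down"""
    s=arm.read_state(); r=R.from_quat(s["ee_rot"])
    best=min(((R.from_matrix(np.c_[[-k*np.sin(yaw),k*np.cos(yaw),0],[0,0,0],[0,0,-1]]*0+
      np.c_[np.cross([k*np.cos(yaw),k*np.sin(yaw),0],[0,0,-1]),[k*np.cos(yaw),k*np.sin(yaw),0],[0,0,-1]]) for k in(1,-1))),key=lambda q:(r.inv()*q).magnitude())
    print("turn deg",(r.inv()*best).as_rotvec(degrees=True).round(2),"then shift mm",best.inv().apply(np.array(xyz)-s["position"]).round(1))
    print("t",round(float(s["clock"]),2),"pos",s["position"].round(1),"F",s["contact_force"].round(1),"w",round(float(s["gripper_width"]),1),"tool y",r.apply([0,1,0]).round(3),"tool x",r.apply([1,0,0]).round(3))
E
python3 - <<'E'
from h import *
go([*T(ST,[40,0,0])[0][:2],120],ST[2]+np.pi/2)
d=load("scene")
print(proj(d,T(CL,[[-265,0,61],[100,25,38]])))
for a in np.arange(.5,1.1,.1): print(a,proj(d,T(CL,[[-75-140*np.cos(a),0,90+140*np.sin(a)]])))
E
```

```text
turn deg [ 1.000e-01 -6.000e-02  6.051e+01] then shift mm [ 359.  -238.7  135.4]
t 0.1 pos [158.  604.2 255.4] F [-1.  -0.8  0.7] w 85.6 tool y [-0.253 -0.967  0.002] tool x [ 0.967 -0.253  0.   ]
[[261.98605975 236.69378211]
 [386.2356276  209.69425238]]
0.5 [[285.39727416 204.47781292]]
0.6 [[288.0407036  200.37585242]]
0.7 [[291.17015574 196.38217193]]
0.7999999999999999 [[294.75456059 192.54641176]]
0.8999999999999999 [[298.75557115 188.91714124]]
0.9999999999999999 [[303.12801336 185.54089881]]
1.0999999999999999 [[307.82054272 182.46123852]]
```

```bash
python3 -m pendant '[[0,0,0,0,0,7.56,0.06],[0,0,0,0,0,7.56,0.06],[0,0,0,0,0,7.56,0.06],[0,0,0,0,0,7.56,0.06],[0,0,0,0,0,7.56,0.06],[0,0,0,0,0,7.56,0.06],[0,0,0,0,0,7.56,0.06],[0,0,0,0,0,7.56,0.06]]'
python3 -m pendant '[[0.036,-0.001,0,0,0,0,0.06],[0.036,-0.001,0,0,0,0,0.06],[0.036,-0.001,0,0,0,0,0.06],[0.036,-0.001,0,0,0,0,0.06],[0.036,-0.001,0,0,0,0,0.06],[0.036,-0.001,0,0,0,0,0.06],[0.036,-0.001,0,0,0,0,0.06],[0.034,-0.002,0,0,0,0,0.06]]'
python3 -m pendant '[[0.009,-0.029,0.017,0,0,0,0.06],[0.009,-0.029,0.017,0,0,0,0.06],[0.009,-0.029,0.017,0,0,0,0.06],[0.009,-0.029,0.017,0,0,0,0.06],[0.009,-0.029,0.017,0,0,0,0.06],[0.009,-0.029,0.017,0,0,0,0.06],[0.009,-0.029,0.017,0,0,0,0.06],[0.009,-0.028,0.017,0,0,0,0.06],[0,0,0,0,0,0,0.06],[0,0,0,0,0,0,0.06],[0,0,0,0,0,0,0.06]]'
python3 - <<'E'
from h import *
go([*T(ST,[40,0,0])[0][:2],27],ST[2]+np.pi/2)
d=cam("wrist"); cv2.imwrite("pics/w1.png",cv2.cvtColor(d["image"],cv2.COLOR_RGB2BGR))
print(d["fx"],d["xyz"],d["rotation"])
print(proj(d,T(ST,[[65,-18,10],[-65,-18,10],[-65,18,10],[65,18,10],[-40,0,20],[42,0,10]]),True).round())
E
```

```text
clock: 0.9
position: [158.0, 604.3, 255.6]
ee_rot: [0.791, -0.612, 0.0, 0.001]
contact_force: [-0.6, -1.1, 0.7]
gripper_width: 59.9
grasp_force: 0.0
clock: 1.7
position: [240.2, 328.6, 256.0]
ee_rot: [0.793, -0.61, 0.0, 0.0]
contact_force: [0.9, -0.4, 0.1]
gripper_width: 60.0
grasp_force: 0.0
clock: 2.8
position: [481.4, 320.2, 120.6]
ee_rot: [0.793, -0.61, -0.0, -0.0]
contact_force: [-1.2, 0.2, -0.8]
gripper_width: 59.9
grasp_force: 0.0
turn deg [0.   0.   0.06] then shift mm [ 1.7  1.2 93.6]
t 2.8 pos [481.4 320.2 120.6] F [-1.2  0.2 -0.8] w 59.9 tool y [-0.966 -0.257  0.   ] tool x [ 0.257 -0.966 -0.   ]
309.70691628693146 [498.11300582 254.0679313  237.70561295] [-0.12843384  0.98229948  0.13520895 -0.01763587]
[[304. 234.]
 [302.  64.]
 [352.  64.]
 [349. 234.]
 [327.  96.]
 [327. 206.]]
```

View pics/w1.png

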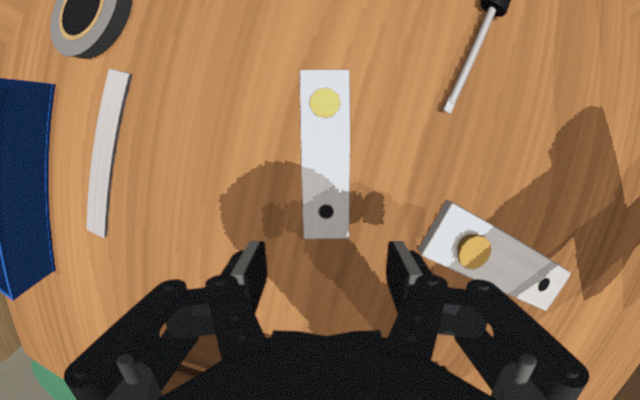

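```bash
python3 -m pendant '[[0.001,0.001,0.02,0,0,0,0.06],[0.001,0,0.02,0,0,0,0.06],[0,0,0.02,0,0,0,0.06],[0,0,0.018,0,0,0,0.06],[0,0,0.01,0,0,0,0.06],[0,0,0.004,0,0,0,0.06],[0,0,0,0,0,0,0.06],[0,0,0,0,0,0,0.06]]'
python3 -m pendant '[[0,0,0,0,0,0,0.03],[0,0,0,0,0,0,0.03],[0,0,0,0,0,0,0.03],[0,0,0,0,0,0,0.03],[0,0,0,0,0,0,0.03],[0,0,0,0,0,0,0.03]]'
```

```text
clock: 3.65
position: [481.8, 318.6, 29.3]
ee_rot: [0.793, -0.609, 0.0, -0.001]
contact_force: [-0.2, 0.1, 0.8]
gripper_width: 60.1
grasp_force: 0.0
clock: 4.25
position: [482.0, 318.5, 29.6]
ee_rot: [0.793, -0.61, 0.0, -0.001]
contact_force: [-1.8, -0.9, 5.3]
gripper_width: 33.9
grasp_force: 59.6
```

```bash
python3 -m pendant '[[0,0,-0.01,0,0,0,0.03],[0,0,-0.02,0,0,0,0.03],[0,0,-0.02,0,0,0,0.03],[0,0,0,0,0,5.6,0.03],[0,0,0,0,0,5.6,0.03],[0,0,0,0,0,5.6,0.03],[0,0,0,0,0,0,0.03],[0,0,0,0,0,0,0.03]]'
python3 - <<'E'
from h import *
go([*T(CL,[240,0,0])[0][:2],80],CL[2]+np.pi/2)
E
```

```text
clock: 5.05
position: [481.4, 317.9, 78.4]
ee_rot: [-0.696, 0.718, 0.0, -0.0]
contact_force: [0.2, -0.3, -1.4]
gripper_width: 33.9
grasp_force: 59.9
turn deg [ 0.01 -0.    0.18] then shift mm [ 19.5 -75.5  -1.6]
t 5.05 pos [481.4 317.9  78.4] F [ 0.2 -0.3 -1.4] w 33.9 tool y [-0.999  0.032  0.   ] tool x [-0.032 -0.999  0.   ]
```

```bash
python3 -m pendant '[[0.003,-0.015,0,0,0,0.18,0.03],[0.004,-0.015,0,0,0,0,0.03],[0.004,-0.015,0,0,0,0,0.03],[0.004,-0.015,0,0,0,0,0.03],[0.0045,-0.0155,0,0,0,0,0.03],[0,0,0,0,0,0,0.03],[0,0,0,0,0,0,0.03],[0,0,0,0,0,0,0.03]]'
python3 - <<'E'
from h import *
go([*T(CL,[240,0,0])[0][:2],61.5],CL[2]+np.pi/2)
d=cam("wrist"); crop(d,220,0,200,250,2.4,"pics/w2.png")
print(proj(d,T(CL,[[100,-25,38],[100,25,38],[100,-30,10],[100,30,10],[75,-20,38],[75,20,38],[45,0,30],[160,0,69],[135,-18,59],[135,18,59]]),True).round(1).tolist())
E
```

```text
clock: 5.85
position: [555.9, 295.6, 78.1]
ee_rot: [-0.694, 0.72, 0.0, -0.0]
contact_force: [0.4, 0.8, -1.8]
gripper_width: 33.8
grasp_force: 59.9
turn deg [ 0.04 -0.02 -0.11] then shift mm [-0.2 -0.2 16.6]
t 5.85 pos [555.9 295.6  78.1] F [ 0.4  0.8 -1.8] w 33.8 tool y [-0.999  0.037  0.001] tool x [-0.037 -0.999  0.   ]
[[275.3, -14.4], [372.0, -14.9], [274.2, 3.6], [373.7, 3.2], [286.1, -53.3], [361.2, -53.7], [323.7, -86.5], [323.2, 87.9], [282.1, 36.0], [364.6, 35.7]]
```

View pics/w2.png

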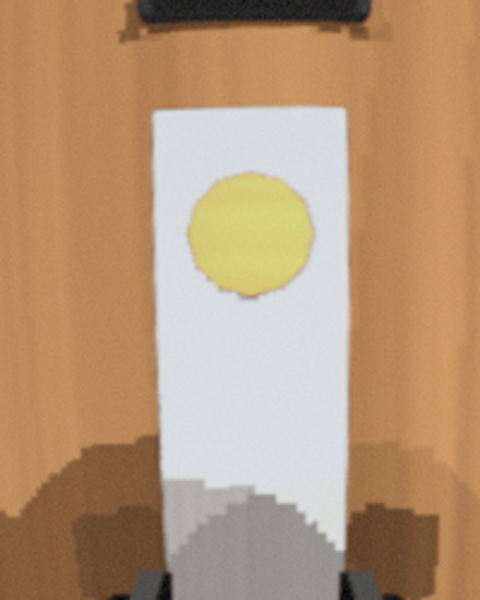

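```bash
python3 -m pendant '[[0,0.0007,0.006,0,0,-0.1,0.03],[0,0,0.006,0,0,0,0.03],[0,0,0.0047,0,0,0,0.03],[0.01,0,0,0,0,0,0.03],[0.01,0,0,0,0,0,0.03],[0.01,0,0,0,0,0,0.03],[0.005,0,0,0,0,0,0.03],[0,0,0,0,0,0,0.03],[0,0,0,0,0,0,0.03]]'
python3 -m pendant '[[0.006,0,0,0,0,0,0.03],[0.006,0,0,0,0,0,0.03],[0.006,0,0,0,0,0,0.03],[0.006,0,0,0,0,0,0.03],[0.006,0,0,0,0,0,0.03],[0,0,0,0,0,0,0.03]]'
```

```text
clock: 6.8
position: [554.6, 260.7, 62.0]
ee_rot: [-0.694, 0.72, -0.0, 0.0]
contact_force: [-0.0, -0.2, -1.8]
gripper_width: 33.3
grasp_force: 59.9
clock: 7.4
position: [553.0, 229.9, 61.6]
ee_rot: [-0.694, 0.72, 0.0, -0.0]
contact_force: [0.1, 0.2, -1.5]
gripper_width: 33.3
grasp_force: 59.9
```

```bash
python3 -m pendant '[[0.005,0,0,0,0,0,0.03],[0.005,0,0,0,0,0,0.03],[0.005,0,0,0,0,0,0.03],[0.005,0,0,0,0,0,0.03],[0,0,0,0,0,0,0.03]]'
python3 -m pendant '[[0.005,0,0,0,0,0,0.03],[0.005,0,0,0,0,0,0.03],[0.005,0,0,0,0,0,0.03],[0.005,0,0,0,0,0,0.03],[0,0,0,0,0,0,0.03],[0,0,0,0,0,0,0.03]]'
```

```text
clock: 7.9
position: [552.3, 210.1, 61.6]
ee_rot: [-0.694, 0.72, 0.0, -0.0]
contact_force: [-0.0, -0.1, -1.3]
gripper_width: 33.5
grasp_force: 59.9
clock: 8.5
position: [551.9, 190.7, 61.6]
ee_rot: [-0.694, 0.72, -0.0, 0.0]
contact_force: [-0.5, -0.1, -2.0]
gripper_width: 33.6
grasp_force: 59.9
```

```bash
python3 -m pendant '[[0,0,0.001,0,0,0,0.03],[0,0,0.0008,0,0,0,0.03],[0.003,0,0,0,0,0,0.03],[0.003,0,0,0,0,0,0.03],[0.002,0,0,0,0,0,0.03],[0,0,0,0,0,0,0.03],[0,0,0,0,0,0,0.03]]'
python3 -m pendant '[[0.001,0,0,0,0,0,0.03],[0.001,0,0,0,0,0,0.03],[0,0,0,0,0,0,0.03]]'
```

```text
clock: 9.2
position: [551.4, 182.6, 59.8]
ee_rot: [-0.694, 0.72, 0.0, -0.0]
contact_force: [0.0, 0.8, -0.9]
gripper_width: 33.7
grasp_force: 60.0
clock: 9.5
position: [551.5, 180.8, 59.8]
ee_rot: [-0.695, 0.719, -0.0, 0.0]
contact_force: [0.6, -0.7, -0.8]
gripper_width: 33.4
grasp_force: 60.0
```

```bash
python3 -m pendant '[[0.001,0,0,0,0,0,0.03],[0.001,0,0,0,0,0,0.03],[0,0,0,0,0,0,0.03]]'
python3 -m pendant '[[0.001,0,0,0,0,0,0.03],[0,0,0,0,0,0,0.03]]'
python3 -m pendant '[[0.0007,0,0,0,0,0,0.03],[0,0,0,0,0,0,0.03]]'
```

```text
clock: 9.8
position: [551.4, 178.8, 59.8]
ee_rot: [-0.695, 0.719, -0.0, -0.0]
contact_force: [0.7, -0.3, -0.3]
gripper_width: 33.5
grasp_force: 60.0
clock: 10.0
position: [551.5, 178.2, 59.9]
ee_rot: [-0.694, 0.72, 0.0, 0.0]
contact_force: [-0.3, 2.5, -1.3]
gripper_width: 33.7
grasp_force: 60.0
clock: 10.2
position: [551.7, 178.1, 60.0]
ee_rot: [-0.694, 0.72, 0.0, 0.001]
contact_force: [-0.9, 5.5, -0.6]
gripper_width: 33.5
grasp_force: 60.0
```

```bash
python3 -m pendant '[[0.0005,0,0,0,0,0,0.03],[0,0,0,0,0,0,0.03]]'
python3 - <<'E'
from h import *
go([0,0,0],CL[2]+np.pi/2)
E
```

```text
clock: 10.4
position: [551.8, 178.0, 60.1]
ee_rot: [-0.694, 0.719, 0.0, 0.001]
contact_force: [-1.5, 6.4, -0.1]
gripper_width: 33.8
grasp_force: 60.0
turn deg [-0.1   0.13 -0.02] then shift mm [197.3 545.2  60.1]
t 10.4 pos [551.8 178.   60.1] F [-1.5  6.4 -0.1] w 33.8 tool y [-0.999  0.035 -0.002] tool x [-0.035 -0.999 -0.002]
```

```bash
python3 -m pendant '[[0,0,0,0,0,0,0.06],[0,0,0,0,0,0,0.06],[0,0,0,0,0,0,0.06],[0,0,0,0,0,0,0.06]]'
python3 -m pendant '[[0,0,-0.01,0,0,0,0.06],[0,0,-0.03,0,0,0,0.06],[0,0,-0.03,0,0,0,0.06],[-0.02,0,-0.03,0,0,0,0.06],[-0.03,0,-0.03,0,0,0,0.06],[0,0,0,0,0,0,0.06],[0,0,0,0,0,0,0.06]]'
python3 - <<'E'
from h import *
d=cam("wrist"); crop(d,220,0,200,250,2.4,"pics/w3.png")
print(proj(d,T(CL,[[100,-25,30],[100,25,30],[45,0,50],[150,-18,40],[150,18,40],[127,0,40]]),True).round(1).tolist())
th=.81
go([*T(CL,[-75-133*np.cos(th),0,0])[0][:2],250],CL[2])
go([*T(CL,[-75-133*np.cos(th),0,0])[0][:2],250],CL[2]+np.pi/2)
E
```

```text
clock: 10.8
position: [551.2, 176.1, 59.8]
ee_rot: [-0.694, 0.72, -0.0, -0.0]
contact_force: [-0.8, -0.4, -0.7]
gripper_width: 60.1
grasp_force: 0.0
clock: 11.5
position: [552.9, 227.1, 190.9]
ee_rot: [-0.695, 0.719, 0.0, 0.001]
contact_force: [1.3, -0.6, -0.9]
gripper_width: 59.5
grasp_force: 0.0
[[296.4, 112.5], [352.7, 112.5], [324.4, 47.1], [304.0, 169.4], [344.9, 169.4], [324.4, 143.3]]
turn deg [ 4.000e-02 -6.000e-02  8.999e+01] then shift mm [  -1.3 -337.1  -60.4]
t 11.55 pos [552.4 226.2 189.6] F [-0.1 -0.9 -0.8] w 60.1 tool y [-0.999  0.035  0.001] tool x [-0.035 -0.999  0.   ]
turn deg [ 0.06 -0.01 -0.01] then shift mm [337.1  -1.3 -60.4]
t 11.55 pos [552.4 226.2 189.6] F [-0.1 -0.9 -0.8] w 60.1 tool y [-0.999  0.035  0.001] tool x [-0.035 -0.999  0.   ]
```

View pics/w3.png

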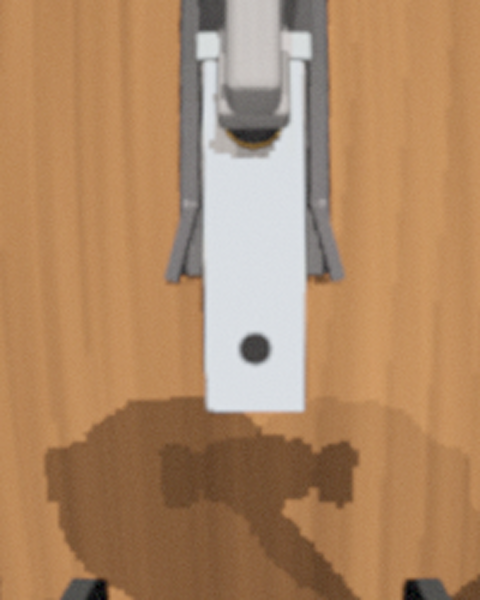

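```bash
python3 -m pendant '[[0,0,-0.03,0,0,0,0],[0,0,-0.03,0,0,0,0],[0.03,0,0,0,0,0,0],[0.04,0,0,0,0,0,0],[0.04,0,0,0,0,0,0],[0.04,0,0,0,0,0,0],[0.04,0,0,0,0,0,0],[0.04,0,0,0,0,0,0],[0.04,0,0,0,0,0,0],[0.04,-0.001,0,0,0,0,0],[0.012,0,0,0,0,0,0],[0,0,0,0,0,0,0]]'
python3 - <<'E'
from h import *
cam("scene"); d=load("scene"); crop(d,230,130,190,150,4,"pics/s2.png")
go([*T(CL,[-152,0,0])[0][:2],222],CL[2]+np.pi/2)
print(proj(d,T(CL,[[-152,0,225],[-75-140*np.cos(.81),0,90+140*np.sin(.81)]])))
E
```

```text
clock: 12.75
position: [541.5, -97.3, 248.5]
ee_rot: [-0.693, 0.721, 0.001, -0.001]
contact_force: [0.1, 0.7, 0.0]
gripper_width: 0.1
grasp_force: 0.0
turn deg [ 0.14 -0.   -0.14] then shift mm [-0.1 -0.5 26.7]
t 12.8 pos [541.9 -96.1 248.7] F [ 0.2 -0.1 -0.5] w -0.0 tool y [-0.999  0.038  0.002] tool x [-0.038 -0.999  0.   ]
[[302.48400946 180.2402749 ]
 [295.13660809 192.1734057 ]]
```

View pics/s2.png

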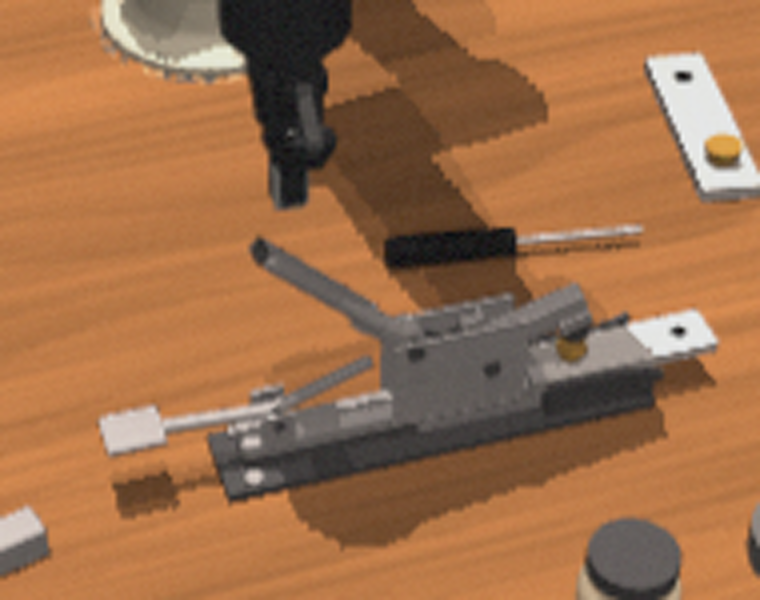

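```bash
python3 -m pendant '[[0,-0.0005,0.01,0,0,0,0],[0,0,0.01,0,0,0,0],[0,0,0.006,0,0,0,0],[0,0,0,0,0,0,0],[0,0,0,0,0,0,0]]'
python3 -m pendant '[[0,0,0.002,0,0,0,0],[0,0,0.002,0,0,0,0],[0,0,0,0,0,0,0]]'
python3 -c "
import numpy as np
for a in np.arange(.85,-.16,-.05):
  P=lambda r:(-75-r*np.cos(a)+6*np.sin(a),90+r*np.sin(a)+6*np.cos(a)); p=P(134); print(round(a,2),'tcp x %.1f z %.1f world y %.1f'%(p[0]+11,p[1]+25,55.9+p[0]+11))"
```

```text
clock: 13.3
position: [543.3, -94.8, 223.6]
ee_rot: [-0.695, 0.719, 0.0, -0.0]
contact_force: [-0.1, 0.2, 0.5]
gripper_width: -0.7
grasp_force: 0.0
clock: 13.6
position: [543.1, -95.2, 219.7]
ee_rot: [-0.695, 0.719, 0.0, -0.0]
contact_force: [-0.5, -0.4, -0.4]
gripper_width: 0.2
grasp_force: 0.0
0.85 tcp x -147.9 z 219.6 world y -92.0
0.8 tcp x -153.1 z 215.3 world y -97.2
0.75 tcp x -158.0 z 210.7 world y -102.1
0.7 tcp x -162.6 z 205.9 world y -106.7
0.65 tcp x -167.0 z 200.9 world y -111.1
0.6 tcp x -171.2 z 195.6 world y -115.3
0.55 tcp x -175.1 z 190.2 world y -119.2
0.5 tcp x -178.7 z 184.5 world y -122.8
0.45 tcp x -182.1 z 178.7 world y -126.2
0.4 tcp x -185.1 z 172.7 world y -129.2
0.35 tcp x -187.8 z 166.6 world y -131.9
0.3 tcp x -190.2 z 160.3 world y -134.3
0.25 tcp x -192.3 z 154.0 world y -136.4
0.2 tcp x -194.1 z 147.5 world y -138.2
0.15 tcp x -195.6 z 141.0 world y -139.7
0.1 tcp x -196.7 z 134.3 world y -140.8
0.05 tcp x -197.5 z 127.7 world y -141.6
-0.0 tcp x -198.0 z 121.0 world y -142.1
-0.05 tcp x -198.1 z 114.3 world y -142.2
-0.1 tcp x -197.9 z 107.6 world y -142.0
-0.15 tcp x -197.4 z 100.9 world y -141.5
```

```bash
python3 -m pendant '[[0.001,0,0.0027,0,0,0,0],[0.002,0,0.0027,0,0,0,0],[0.0025,0,0.0027,0,0,0,0],[0.003,0,0.0027,0,0,0,0],[0.003,0,0.003,0,0,0,0],[0,0,0,0,0,0,0]]'
python3 -m pendant '[[0.0022,0,0.0026,0,0,0,0],[0.0022,0,0.0026,0,0,0,0],[0.0022,0,0.0026,0,0,0,0],[0.0022,0,0.0026,0,0,0,0],[0,0,0,0,0,0,0]]'
```

```text
clock: 14.2
position: [542.5, -107.1, 205.4]
ee_rot: [-0.694, 0.72, 0.0, -0.0]
contact_force: [-0.1, -0.2, 0.8]
gripper_width: -0.1
grasp_force: 0.0
clock: 14.7
position: [542.5, -115.7, 195.3]
ee_rot: [-0.694, 0.72, 0.0, -0.0]
contact_force: [0.1, 0.7, 1.7]
gripper_width: 0.2
grasp_force: 0.7
```

```bash
python3 -m pendant '[[0.002,0,0.0028,0,0,0,0],[0.002,0,0.0028,0,0,0,0],[0.0018,0,0.0028,0,0,0,0],[0.0018,0,0.0028,0,0,0,0],[0,0,0,0,0,0,0]]'
python3 -m pendant '[[0.0015,0,0.003,0,0,0,0],[0.0015,0,0.003,0,0,0,0],[0,0,0,0,0,0,0]]'
```

```text
clock: 15.2
position: [542.1, -123.4, 184.0]
ee_rot: [-0.694, 0.72, 0.0, -0.0]
contact_force: [-0.3, 0.2, 1.0]
gripper_width: 0.1
grasp_force: 0.8
clock: 15.5
position: [542.0, -126.4, 178.0]
ee_rot: [-0.694, 0.72, 0.0, -0.0]
contact_force: [0.1, 0.0, 1.9]
gripper_width: 0.3
grasp_force: 0.8
```

```bash
python3 -m pendant '[[0.0015,0,0.003,0,0,0,0],[0.0015,0,0.003,0,0,0,0],[0,0,0,0,0,0,0]]'
python3 -m pendant '[[0.0013,0,0.003,0,0,0,0],[0.0013,0,0.003,0,0,0,0],[0,0,0,0,0,0,0]]'
python3 -m pendant '[[0.0012,0,0.003,0,0,0,0],[0.0012,0,0.003,0,0,0,0],[0,0,0,0,0,0,0]]'
```

```text
clock: 15.8
position: [542.0, -129.4, 172.2]
ee_rot: [-0.695, 0.719, -0.0, -0.0]
contact_force: [-0.6, 0.1, 2.8]
gripper_width: -0.2
grasp_force: 1.4
clock: 16.1
position: [542.4, -131.9, 166.9]
ee_rot: [-0.695, 0.719, -0.001, 0.0]
contact_force: [-0.8, 1.5, 6.5]
gripper_width: -0.0
grasp_force: 3.2
clock: 16.4
position: [542.8, -134.1, 161.7]
ee_rot: [-0.695, 0.719, -0.001, 0.001]
contact_force: [-1.0, 2.8, 10.3]
gripper_width: -0.1
grasp_force: 4.9
```

```bash
python3 -m pendant '[[0.001,0,0.003,0,0,0,0],[0.001,0,0.003,0,0,0,0],[0,0,0,0,0,0,0]]'
python3 -m pendant '[[0.0009,0,0.003,0,0,0,0],[0.0009,0,0.003,0,0,0,0],[0,0,0,0,0,0,0]]'
```

```text
clock: 16.7
position: [542.9, -136.1, 156.1]
ee_rot: [-0.695, 0.719, -0.001, 0.001]
contact_force: [-1.8, 2.7, 11.3]
gripper_width: 0.4
grasp_force: 5.5
clock: 17.0
position: [542.7, -138.0, 149.9]
ee_rot: [-0.695, 0.719, -0.001, 0.001]
contact_force: [-1.9, 2.1, 9.1]
gripper_width: 0.3
grasp_force: 5.1
```

```bash
python3 -m pendant '[[0.0006,0,0.002,0,0,0,0],[0.0006,0,0.002,0,0,0,0],[0,0,0,0,0,0,0]]'
python3 -m pendant '[[0.0005,0,0.002,0,0,0,0],[0,0,0,0,0,0,0]]'
python3 -m pendant '[[0.0004,0,0.002,0,0,0,0],[0,0,0,0,0,0,0]]'
```

```text
clock: 17.3
position: [542.6, -139.1, 145.8]
ee_rot: [-0.695, 0.719, -0.001, 0.001]
contact_force: [-1.4, 1.5, 10.1]
gripper_width: -0.0
grasp_force: 4.7
clock: 17.5
position: [542.5, -139.6, 143.7]
ee_rot: [-0.695, 0.719, -0.001, 0.001]
contact_force: [-1.6, 1.4, 8.7]
gripper_width: -0.2
grasp_force: 4.5
clock: 17.7
position: [542.4, -140.1, 141.6]
ee_rot: [-0.695, 0.719, -0.001, 0.001]
contact_force: [-1.8, -0.3, 8.3]
gripper_width: 0.0
grasp_force: 4.3
```

```bash
python3 -m pendant '[[0.0004,0,0.002,0,0,0,0],[0,0,0,0,0,0,0]]'
python3 -m pendant '[[0.0003,0,0.002,0,0,0,0],[0,0,0,0,0,0,0]]'
python3 -m pendant '[[0.0003,0,0.002,0,0,0,0],[0,0,0,0,0,0,0]]'
```

```text
clock: 17.9
position: [542.4, -140.5, 139.5]
ee_rot: [-0.695, 0.719, -0.001, 0.001]
contact_force: [-0.4, -0.2, 8.3]
gripper_width: 0.1
grasp_force: 4.0
clock: 18.1
position: [542.2, -140.9, 137.2]
ee_rot: [-0.695, 0.719, -0.001, 0.0]
contact_force: [-0.3, -0.0, 6.0]
gripper_width: -0.0
grasp_force: 3.3
clock: 18.3
position: [542.1, -141.2, 135.0]
ee_rot: [-0.695, 0.719, -0.001, 0.0]
contact_force: [0.0, -0.0, 6.4]
gripper_width: 0.0
grasp_force: 3.1
```

```bash
python3 -m pendant '[[0.0002,0,0.002,0,0,0,0],[0,0,0,0,0,0,0]]'
python3 -m pendant '[[0.0002,0,0.002,0,0,0,0],[0,0,0,0,0,0,0]]'
python3 -m pendant '[[0.0002,0,0.0015,0,0,0,0],[0,0,0,0,0,0,0]]'
```

```text
clock: 18.5
position: [542.0, -141.5, 132.9]
ee_rot: [-0.695, 0.719, -0.001, 0.0]
contact_force: [-1.3, -1.5, 6.0]
gripper_width: 0.2
grasp_force: 2.8
clock: 18.7
position: [541.8, -141.8, 130.8]
ee_rot: [-0.695, 0.719, -0.0, 0.0]
contact_force: [-0.4, -1.3, 4.5]
gripper_width: 0.3
grasp_force: 2.5
clock: 18.9
position: [541.8, -141.9, 129.1]
ee_rot: [-0.695, 0.719, -0.0, -0.0]
contact_force: [-0.5, -2.0, 5.0]
gripper_width: 0.1
grasp_force: 2.3
```

```bash
python3 -m pendant '[[0.0001,0,0.002,0,0,0,0],[0,0,0,0,0,0,0]]'
python3 -m pendant '[[0.0001,0,0.002,0,0,0,0],[0,0,0,0,0,0,0]]'
python3 -m pendant '[[0,0,0.0015,0,0,0,0],[0,0,0,0,0,0,0]]'
```

```text
clock: 19.1
position: [541.6, -142.1, 126.9]
ee_rot: [-0.695, 0.719, -0.0, -0.0]
contact_force: [-0.1, -2.9, 3.1]
gripper_width: 0.1
grasp_force: 2.0
clock: 19.3
position: [541.4, -141.9, 124.5]
ee_rot: [-0.694, 0.72, 0.0, -0.0]
contact_force: [0.2, -3.1, 3.7]
gripper_width: 0.1
grasp_force: 1.7
clock: 19.5
position: [541.4, -141.7, 123.0]
ee_rot: [-0.695, 0.719, 0.0, -0.0]
contact_force: [0.1, -1.6, 3.0]
gripper_width: 0.1
grasp_force: 1.5
```

```bash
python3 -m pendant '[[0,0,0.0015,0,0,0,0],[0,0,0,0,0,0,0]]'
python3 -m pendant '[[0,0,0.0015,0,0,0,0],[0,0,0,0,0,0,0]]'
python3 -m pendant '[[0,0,0.0015,0,0,0,0],[0,0,0,0,0,0,0]]'
```

```text
clock: 19.7
position: [541.4, -141.6, 121.5]
ee_rot: [-0.694, 0.719, 0.0, -0.0]
contact_force: [0.2, -2.6, 2.5]
gripper_width: 0.4
grasp_force: 1.2
clock: 19.9
position: [541.4, -141.6, 120.0]
ee_rot: [-0.694, 0.719, 0.0, -0.0]
contact_force: [0.9, -1.7, 2.0]
gripper_width: -0.2
grasp_force: 1.0
clock: 20.1
position: [541.4, -141.6, 118.5]
ee_rot: [-0.695, 0.719, 0.0, -0.0]
contact_force: [-0.4, -0.7, 1.2]
gripper_width: 0.1
grasp_force: 0.7
```

```bash
python3 -m pendant '[[0,0,0.0015,0,0,0,0],[0,0,0,0,0,0,0]]'
python3 -m pendant '[[0,0,0.0015,0,0,0,0],[0,0,0,0,0,0,0]]'
python3 -m pendant '[[0,0,0.0015,0,0,0,0],[0,0,0,0,0,0,0]]'
```

```text
clock: 20.3
position: [541.3, -141.5, 116.9]
ee_rot: [-0.694, 0.72, 0.0, -0.0]
contact_force: [0.3, 0.3, 1.1]
gripper_width: -0.2
grasp_force: 0.3
clock: 20.5
position: [541.1, -141.6, 115.4]
ee_rot: [-0.694, 0.719, 0.001, -0.0]
contact_force: [-0.1, 0.7, -0.1]
gripper_width: 0.2
grasp_force: 0.0
clock: 20.7
position: [541.3, -141.7, 114.0]
ee_rot: [-0.695, 0.719, 0.0, -0.0]
contact_force: [0.5, -0.1, 0.2]
gripper_width: -0.0
grasp_force: 0.0
```

```bash
python3 -m pendant '[[0,0,0.0015,0,0,0,0],[0,0,0,0,0,0,0]]'
python3 -m pendant '[[0,0,0.001,0,0,0,0],[0,0,0,0,0,0,0]]'
python3 -m pendant '[[0,0,0.001,0,0,0,0],[0,0,0,0,0,0,0]]'
```

```text
clock: 20.9
position: [541.4, -141.8, 112.7]
ee_rot: [-0.695, 0.719, 0.0, -0.0]
contact_force: [0.0, 0.5, -0.3]
gripper_width: 0.3
grasp_force: 0.0
clock: 21.1
position: [541.5, -141.8, 111.8]
ee_rot: [-0.695, 0.719, 0.0, -0.0]
contact_force: [0.2, 0.4, -0.7]
gripper_width: 0.2
grasp_force: 0.0
clock: 21.3
position: [541.7, -141.8, 111.0]
ee_rot: [-0.695, 0.719, -0.0, 0.0]
contact_force: [-0.2, 0.3, 0.1]
gripper_width: 0.1
grasp_force: 0.2
```

```bash
python3 -m pendant '[[0,0,0.001,0,0,0,0],[0,0,0,0,0,0,0]]'
python3 -m pendant '[[0,0,0.001,0,0,0,0],[0,0,0,0,0,0,0]]'
python3 -m pendant '[[0,0,0.0005,0,0,0,0],[0,0,0,0,0,0,0]]'
```

```text
clock: 21.5
position: [541.9, -141.8, 110.3]
ee_rot: [-0.695, 0.719, -0.0, 0.0]
contact_force: [0.5, -0.9, 3.1]
gripper_width: -0.2
grasp_force: 1.4
clock: 21.7
position: [542.1, -141.8, 109.6]
ee_rot: [-0.695, 0.719, -0.001, 0.0]
contact_force: [-0.4, 0.1, 4.6]
gripper_width: -0.1
grasp_force: 2.4
clock: 21.9
position: [542.2, -141.8, 109.4]
ee_rot: [-0.695, 0.719, -0.001, 0.001]
contact_force: [-1.4, 0.9, 6.3]
gripper_width: -0.1
grasp_force: 3.0
```

```bash
python3 -m pendant '[[0,0,-0.005,0,0,0,0],[0,0,-0.02,0,0,0,0],[0,0,-0.02,0,0,0,0],[0.025,0,-0.01,0,0,0,0],[0.025,0,0,0,0,0,0],[0.022,0,0,0,0,0,0],[0,0,0,0,0,0,0],[0,0,0,0,0,0,0],[0,0,0,0,0,0,0],[0,0,0,0,0,0,0]]'
python3 - <<'E'
from h import *
d=cam("scene"); crop(d,230,130,190,150,4,"pics/s3.png")
go([*T(CL,[-270,0,0])[0][:2],86],CL[2]+np.pi/2)
E
```

```text
clock: 22.9
position: [539.1, -213.0, 163.3]
ee_rot: [-0.695, 0.719, 0.0, -0.0]
contact_force: [-0.3, -0.4, -0.1]
gripper_width: 0.1
grasp_force: 0.0
turn deg [0.01 0.01 0.05] then shift mm [ 1.   0.8 77.3]
t 22.95 pos [ 539.1 -213.   163.3] F [-0.4 -0.  -0.7] w -0.2 tool y [-0.999  0.034  0.   ] tool x [-0.034 -0.999 -0.   ]
```

View pics/s3.png

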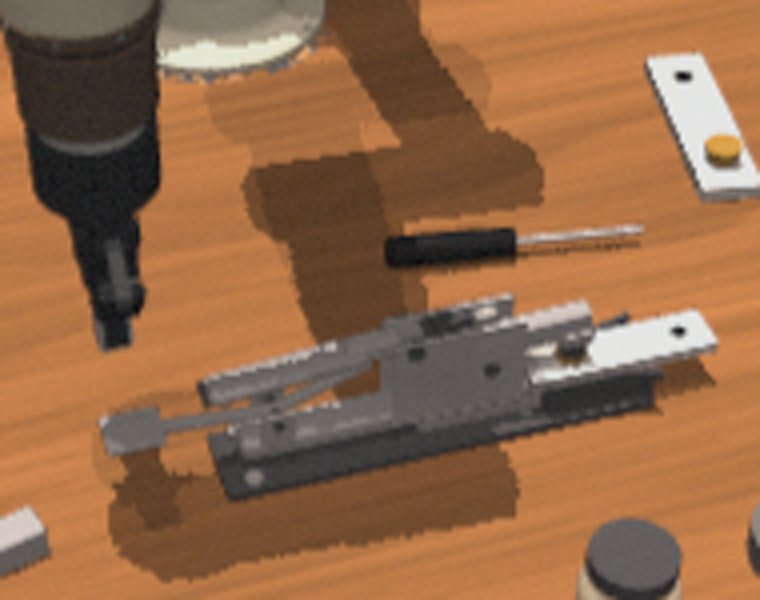

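```bash
python3 -m pendant '[[0.001,0.0008,0.02,0,0,0,0],[0,0,0.02,0,0,0,0],[0,0,0.02,0,0,0,0],[0,0,0.012,0,0,0,0],[0,0,0,0,0,0,0],[0,0,0,0,0,0,0]]'
python3 -m pendant '[[0,0,0.003,0,0,0,0],[0,0,0.003,0,0,0,0],[0,0,0.002,0,0,0,0],[0,0,0,0,0,0,0]]'
python3 -m pendant '[[0,0,0.002,0,0,0,0],[0,0,0.002,0,0,0,0],[0,0,0,0,0,0,0]]'
```

```text
clock: 23.55
position: [538.8, -214.6, 91.9]
ee_rot: [-0.695, 0.719, -0.0, 0.0]
contact_force: [0.8, -0.7, 0.7]
gripper_width: 0.1
grasp_force: 0.0
clock: 23.95
position: [538.8, -214.9, 83.8]
ee_rot: [-0.695, 0.719, -0.001, 0.0]
contact_force: [-0.2, -0.4, 1.7]
gripper_width: -0.3
grasp_force: 0.7
clock: 24.25
position: [538.6, -214.9, 79.6]
ee_rot: [-0.695, 0.719, -0.0, 0.0]
contact_force: [0.8, -1.8, 0.8]
gripper_width: -0.0
grasp_force: 0.8
```

```bash
python3 -m pendant '[[0,0,0.002,0,0,0,0],[0,0,0.002,0,0,0,0],[0,0,0,0,0,0,0]]'
python3 -m pendant '[[0,0,0.002,0,0,0,0],[0,0,0.002,0,0,0,0],[0,0,0,0,0,0,0]]'
```

```text
clock: 24.55
position: [538.3, -214.7, 75.1]
ee_rot: [-0.695, 0.719, -0.0, 0.0]
contact_force: [0.9, -1.5, 1.7]
gripper_width: -0.3
grasp_force: 1.0
clock: 24.85
position: [538.3, -214.7, 71.2]
ee_rot: [-0.695, 0.719, -0.0, 0.0]
contact_force: [1.3, -2.2, 1.8]
gripper_width: -0.2
grasp_force: 1.0
```

```bash
python3 - <<'E'
from h import *
d=cam("scene"); crop(d,230,130,190,150,4,"pics/s4.png")
a,b,c=[cv2.imread(f"pics/s{i}.png").astype(int) for i in(2,3,4)]
print("handle up region",[x[225:330,255:385].mean((0,1)).round() for x in(a,b,c)])
print("handle down region",[x[370:395,205:290].mean((0,1)).round() for x in(a,b,c)])
print("jaw",[x[275:330,530:600].mean((0,1)).round() for x in(a,b,c)])
go([0,0,0],CL[2]+np.pi/2)
E
```

```text
handle up region [array([ 76., 112., 160.]), array([ 49.,  81., 122.]), array([ 56.,  77., 105.])]
handle down region [array([ 79., 121., 178.]), array([104., 110., 120.]), array([ 78., 121., 179.])]
jaw [array([ 90., 110., 139.]), array([107., 140., 185.]), array([110., 133., 165.])]
turn deg [-0. -0.  0.] then shift mm [-195.6  545.5   71.3]
t 24.9 pos [ 538.3 -214.7   71.3] F [ 1.6 -0.9  1.4] w -0.1 tool y [-0.999  0.035 -0.   ] tool x [-0.035 -0.999  0.   ]
```

View pics/s4.png

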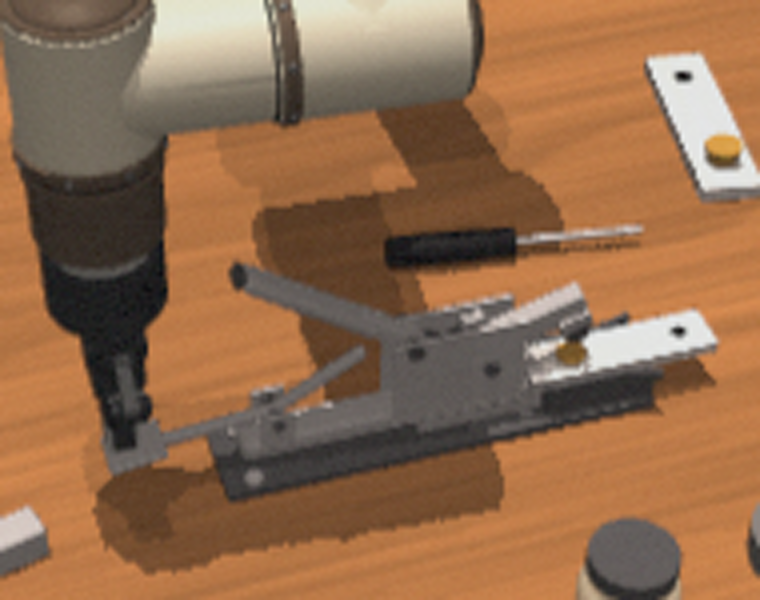

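```bash
python3 -m pendant '[[0,0,-0.004,0,0,0,0],[0,0,-0.006,0,0,0,0],[0,0,-0.01,0,0,0,0],[0,0,-0.02,0,0,0,0],[0.02,0,-0.03,0,0,0,0],[0.02,0,-0.03,0,0,0,0],[0,0,-0.03,0,0,0,0],[0,0,0,0,0,0,0],[0,0,0,0,0,0,0],[0,0,0,0,0,0,0],[0,0,0,0,0,0,0],[0,0,0,0,0,0,0]]'
python3 - <<'E'
from h import *
d=cam("scene"); crop(d,230,130,190,150,4,"pics/s5.png")
a,c=[cv2.imread(f"pics/s{i}.png").astype(int) for i in(2,5)]; b=cv2.imread("pics/s4.png").astype(int)
m=lambda n,s:print(n,np.abs(c-a)[s].mean().round(1),"vs s4",np.abs(c-b)[s].mean().round(1),"s4-s2",np.abs(b-a)[s].mean().round(1))
m("paddle",np.s_[405:460,95:170]);m("strap end",np.s_[305:365,625:725]);m("jaw",np.s_[275:330,530:600])
E
```

```text
clock: 26.1
position: [536.4, -254.3, 200.3]
ee_rot: [-0.695, 0.719, 0.001, -0.001]
contact_force: [-0.2, -1.2, 0.2]
gripper_width: 0.1
grasp_force: 0.0
paddle 41.6 vs s4 52.2 s4-s2 91.2
strap end 8.5 vs s4 1.8 s4-s2 8.7
jaw 25.8 vs s4 2.1 s4-s2 24.4
```

```bash
python3 - <<'E'
from h import *
def E(i): g=cv2.GaussianBlur(cv2.imread(f"pics/s{i}.png",0),(5,5),0).astype(np.float32); g=np.hypot(cv2.Sobel(g,5,1,0),cv2.Sobel(g,5,0,1)); return np.minimum(g,60)
def m(n,x0,y0,x1,y1,ref,i,k=24):
    r=cv2.matchTemplate(E(i)[y0-k:y1+k,x0-k:x1+k],E(ref)[y0:y1,x0:x1],cv2.TM_CCOEFF_NORMED); _,v,_,p=cv2.minMaxLoc(r); print(n,ref,i,(p[0]-k,p[1]-k),round(v,2))
for i in(3,4,5):
    m("paddle",97,405,170,458,2,i); m("strap",640,305,722,368,2,i); m("jaw",540,280,595,320,2,i)
print(arm.read_state()["contact_force"].round(1))
E
```

```text
paddle 2 3 (3, 2) 0.5
strap 2 3 (0, 0) 0.92
jaw 2 3 (-22, 4) 0.6
paddle 2 4 (13, 16) 0.18
strap 2 4 (0, 0) 0.92
jaw 2 4 (-6, -16) 0.77
paddle 2 5 (0, 0) 0.38
strap 2 5 (0, 0) 0.92
jaw 2 5 (-6, -16) 0.77
[-0.   0.  -0.9]
```

```bash
python3 -c "
from bench import arm
print(arm.job_done())"
```

```text
the job is handed in; nothing more can be done
None
```

The job is handed in, with no verdict returned: the strap rests against the stop, the pliers locked over centre on the bush and were released, and the last images show the strap unmoved, the jaw open and the release lever back up.

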